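# Unclip the filter cover of a bedside unit and take out the used filter

## Task

Squeeze the two orange tabs of the blue clip-on cover together to release it, draw the cover straight off the sloping face of the white unit and set it down right way up in the metal tray. Then lift the used filter out of the opened bay and lay it flat in the yellow waste tray. Set both down rather than dropping them, let go, and leave the bottles, vials and blue roll standing near by where they are.

Things in the scene. Friction and masses are not known exactly. Their poses are not given: they have to be found in the camera images.
- unit: White bedside unit fixed to the worktop on a grey plinth, 185 x 130 mm footprint, 140 mm high; origin at the centre of its underside, x to its back, y to its left, z up. Its face, 164 mm up the slope and 130 mm across, slopes 35 deg from the horizontal and looks up and to the unit's front (-x): the tool is square to it when tilted 35 deg.
- bay (a point): Centre of the sloping face of the unit, on its surface (22 mm in front of the unit's origin, 92 mm above its underside). The axes are those of the unit, not tilted. Here a pocket in the face, 104 mm up the slope, 34 mm across, 20 mm deep, holds the filter, under the cover. A 5 mm high stop stands at either end of the cover.
- cover: Blue hollow cap clipped over the filter, 122 x 42 mm, 28 mm high, loose, 0.14 kg. Origin: centre of its open rim, which rests on the face; x along its length (up the slope), y across between the tabs (to the unit's left), z out of its top. Freed, it pulls off along its z and is carried by the tabs. Hooks and two end lugs reach 10 mm below the rim; it stands on them when set down.
- tab_left (a joint): Push-in (m) of the orange tab beside the middle of the cover's +y side: 0 sprung out (hook caught), 0.006 at its stop; spring 3 to 8 N; it springs back. The tab is 36 mm long and reaches from 0 to 27 mm above the rim; below the rim its hook goes 10 mm down, under the face, and frees from 4 mm on.
- tab_right (a joint): The same for the orange tab at the cover's -y side. Both must be in at once. The outer faces of the two tabs are 62 mm apart at rest, 50 mm when both are at their stops.
- filter: Used filter cartridge, pale pleated block with grey edges, 100 (x) x 30 (y) x 40 (z) mm, 0.12 kg, loose. Origin at the centre of its underside; x along its length (up the slope in the bay), z out of the bay. It stands 20 mm deep in the pocket with about 2 mm play all round, and 20 mm above the face, under the cover; it pulls straight out along its z.
- filter_mid (a point): The middle of the filter block, 20 mm above its origin.
- parts_tray: Bare-metal open tray for the cover, fixed, 190 (x) x 145 (y) mm outside, 14 mm high, walls and floor 4 mm. Origin at the centre of its underside; the floor's surface is 4 mm above it.
- waste_tray: Yellow open tray for the filter, fixed, 190 (x) x 145 (y) mm outside, 20 mm high, walls and floor 4 mm. Origin at the centre of its underside; the floor's surface is 4 mm above it. The two trays stand in front of the unit, left and right; which is where varies.
- gel_bottle: Bystander: pale squeeze bottle, 49 mm across, 172 mm high, origin at its underside.
- tourniquet: Bystander: dark blue roll, 36 mm across, 25 mm high, origin at its underside.
- vial_2: Bystander: vial with blue cap, 27 mm across, 48 mm high, origin at its underside.
- vial_4: Bystander: vial with orange cap, 30 mm across, 56 mm high, origin at its underside.
Things that resemble listed ones, but are neither listed nor needed, are in the scene too. Several things have the shape of the cover; the one meant has the colours described above.

How it is judged:
By the outcome, as a careful person would: the job done as asked, in the order asked, and still so for the second after the job is handed in, with the robot touching nothing.
It also fails if it takes over 69 s, if anything falls off the work surface, if the arm or the gripper's body presses on something with over 40 N, if the wrist force passes 120 N, or if a joint passes its speed limit or range.

## Robot

A 7-joint arm with a two-finger parallel gripper is mounted at the origin on a cart in front of the work surface, level with it; the furniture and walls round the work are solid. World frame = base frame: x ahead of the robot, y to its left, z up, the work surface at z = 0. Lengths are in m, angles in rad, forces in N, time in s.
With the tool pointing down it reaches from about 0.4 to 0.875 m from the base axis. Payload 19.3 kg.
Tool frame: the origin (TCP) lies on the centre line of the jaws, within the pads' length; the fingertips stand 14 mm ahead of it and the grasp point (between the pads) lies 5 mm behind it (bot.tip_extent is the distance from the TCP to the fingertips, in m); z points along the fingers, y is the line along which they close (so a half turn about z gives the same grasp; the last joint's range is limited). The gripper opens to 85 mm and grips with 20 to 120 N. Pads are 22 mm wide; open, the fingers measure 114 mm over their backs; the gripper's body (76 mm by 85 mm) begins 54 mm behind the grasp point. The pads swing forward as they close: fully open they stand 13 mm farther back than shut.
Start: joints at [1.123, 0.521, -0.036, 1.599, 0.021, 1.021, -0.113], TCP at [0.231, -0.581, 0.245] pointing down, gripper open.
Joint ranges: [-2.91, 2.91], [-0.3, 2.13], [-1.5, 1.42], [0.17, 2.43], [-1.26, 4.41], [0.16, 1.93], [-2.52, 2.52]. Speed limits (rad/s): [1.89, 1.89, 2.39, 2.39, 3.01, 3.01, 3.01].

## Interface

Orientations are given as [roll, pitch, yaw] about the fixed x, y, z axes, in that order (R = Rz(yaw) Ry(pitch) Rx(roll)).
In Python, from workcell import monitor, grab_frame, camera_model, bot gives the robot as it stands.
- The arm moves only by the tool move_arm, never from a script. Its argument "moves" is a list of rows, each a list of 4 numbers: the shift along the world's x, y, z in mm, then the turn about the world's z in rad. A call has 1 to 12 rows; each row is the pose to reach, as a shift and turn from the pose commanded when the call began; what a row does not reach only later rows make up. A row lasts 1/8 s, in which the tool goes at most 62.5 mm and 10.7 degrees, less where a joint would pass 70% of its speed; a pose out of reach is approached as far as the arm can. A call with a gripper value outside its range is refused whole. "gripper" is the opening, from 0 (shut) to 1 (fully open), set as the call begins (left out, the last holds). The fingers move at their own pace and stop on an object; "newtons" is the grip in N (left out, the last holds). Time passes only in rows, so rows that repeat a pose let the fingers close. It gives the time, the measured TCP pose, the force, the opening and the grip force at its end, in the units of the state.
- monitor.observe(): the state, without advancing time (a new reading comes with each control period).
- grab_frame(name): name is "scene" or "top" or "wrist"; returns the picture (384x512x3 uint8, blue, green, red); there is no depth.
- camera_model(name): a dict with "vfov" (degrees; the focal length in pixels is half the picture's height over the tangent of half this angle, whatever the lens; pixels are square), "cx", "cy" (the principal point, pixels), "R" (3x3) and "t" (3): a world point X has camera coordinates R X + t; the wrist camera has in their place "T_tool_cam" (4x4, takes a point from camera to tool coordinates, whose origin is the TCP and whose axes are the flange's). Camera axes: x right, y down, z forward; pixel columns grow to the right and rows downward; lengths in m; the calibration is good to about 2 mm. A picture is of the moment at which its call begins: read the wrist's pose just before it. camera_model takes no time and is no camera call.
- bot.job_done(): hands the job in; it is judged then, once.
The state is a dict: "clock": time; "qpos": joint angles; "qd": joint speeds; "joint_efforts": joint torques, N m; "position": TCP position; "tool_rot": TCP orientation; "force": force on the tool from outside, world axes, zero at the start; "moment": the same for the moment, N m; "grip_width": finger opening in m; "finger_force": force on a finger pad.
Only numpy, scipy, OpenCV 4.12 (cv2) and the standard library are available. Lean on these libraries where they do the work, as an engineer would, in place of code of your own. Each camera call takes 0.05 s, during which the arm holds its last target. There are 200 camera calls.

## Working session

There is one attempt and no reset: what is moved stays moved. The work goes in short steps, Python scripts to look and compute and a tool call to move; the robot and the scene stay as the last step left them, time stands still between calls to the robot, and variables do not carry over. Pictures are saved under pics/ and viewed, at most 10 in all, crops included, and the job is handed in when it is done.

Besides the shell and the picture viewer there is one more tool, called after "Request:" by a JSON object that holds its "fn" and its "kwargs". move_arm: Moves the arm, as the interface text tells. Its arguments: {"type":"object","properties":{"moves":{"type":"array","items":{"type":"array","items":{"type":"number"}}},"gripper":{"type":"number"},"newtons":{"type":"number"}},"required":["moves"]}

```bash
ls; mkdir -p pics; python3 - <<'E'
from workcell import monitor, grab_frame, camera_model, bot
import cv2,numpy as np
for n in("scene","top"):
    f=grab_frame(n); cv2.imwrite(f"pics/{n}0.png",f); print(n,{k:np.round(v,4).tolist() for k,v in camera_model(n).items()})
f=grab_frame("wrist");cv2.imwrite("pics/wrist0.png",f)
print({k:np.round(v,4).tolist() for k,v in camera_model("wrist").items()}); print(monitor.observe(),bot.tip_extent)
a=cv2.imread("pics/scene0.png");b=cv2.imread("pics/top0.png")
cv2.imwrite("pics/s0big.png",cv2.resize(a,(800,600),interpolation=cv2.INTER_CUBIC))
cv2.imwrite("pics/t0big.png",cv2.resize(b,(800,600),interpolation=cv2.INTER_CUBIC))
E
```

```text
pics
scene {'vfov': 50.9168, 'cx': 250.7568, 'cy': 194.2906, 'R': [[-0.7118, -0.7021, 0.0202], [-0.4557, 0.4397, -0.774], [0.5346, -0.5601, -0.6329]], 't': [0.3132, 0.3579, 0.7983]}
top {'vfov': 52.2735, 'cx': 259.4232, 'cy': 190.9995, 'R': [[-0.003, -0.9996, -0.0289], [-0.9964, 0.0054, -0.0851], [0.0852, 0.0285, -0.996]], 't': [-0.0808, 0.5811, 1.2612]}
{'vfov': 70.0264, 'cx': 252.6293, 'cy': 186.1427, 'T_tool_cam': [[0.0009, -0.9522, -0.3054, 0.0783], [1.0, 0.0008, 0.0005, -0.0002], [-0.0002, -0.3054, 0.9522, -0.1283], [0.0, 0.0, 0.0, 1.0]]}
{'clock': 0.15, 'qpos': array([ 1.12276248,  0.52183546, -0.0363306 ,  1.59984188,  0.02116981,
        1.02112522, -0.11278183]), 'qd': array([-0.00160209, -0.00230912,  0.00156691, -0.00024283, -0.00122665,
       -0.00066434, -0.00204455]), 'joint_efforts': array([-6.24527802e-04, -9.27384996e+01,  1.97970293e+00, -3.70055366e+01,
        1.79317355e-02,  6.28181078e-03,  4.81264829e-05]), 'position': array([ 0.2304649 , -0.58070749,  0.24489645]), 'tool_rot': array([-3.14076652e+00,  2.82876272e-05,  3.77826048e-01]), 'force': array([0.03013061, 0.73754827, 0.04550583]), 'moment': array([ 0.04835764, -0.01506325, -0.00124044]), 'finger_force': 0.0, 'grip_width': 0.08544473372273517} 0.014
```

View pics/s0big.png

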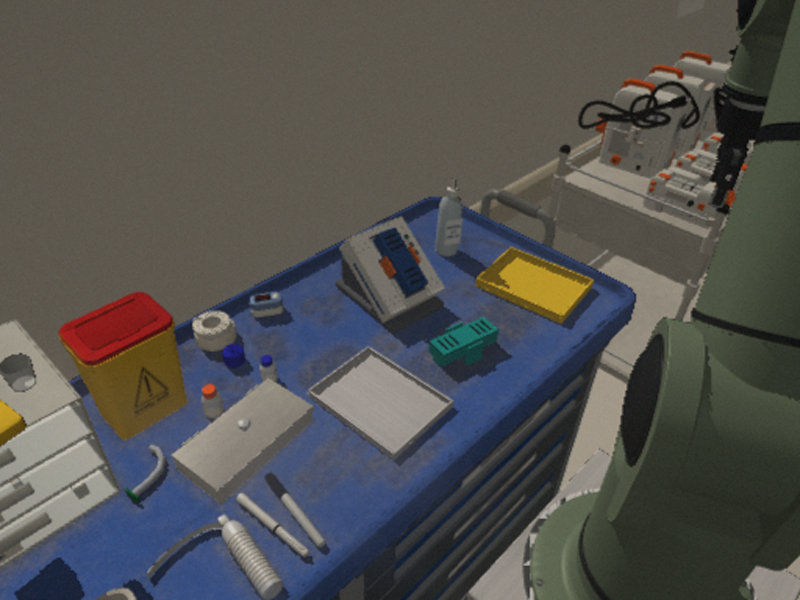

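View pics/t0big.png

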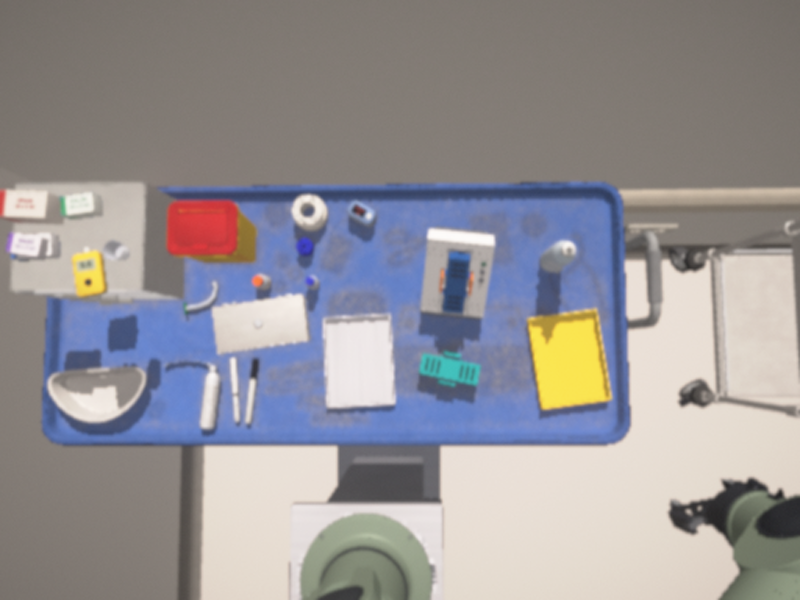

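```bash
cat > h.py <<'E'
import numpy as np,cv2
from workcell import monitor, grab_frame, camera_model, bot
from scipy.spatial.transform import Rotation as Ro
def pose(s=None):
    s=s or monitor.observe(); T=np.eye(4); T[:3,:3]=Ro.from_euler('xyz',s['tool_rot']).as_matrix(); T[:3,3]=s['position']; return T
def cam(n,T=None):
    m=camera_model(n); f=192/np.tan(np.radians(m['vfov'])/2)
    if n=='wrist':
        W=T@np.array(m['T_tool_cam']); R=W[:3,:3].T; t=-R@W[:3,3]
    else: R=np.array(m['R']);t=np.array(m['t'])
    return np.array([[f,0,m['cx']],[0,f,m['cy']],[0,0,1]]),R,t
def ray(c,uv):
    K,R,t=c; d=R.T@np.linalg.inv(K)@np.array([uv[0],uv[1],1.]); return -R.T@t,d/np.linalg.norm(d)
def onz(c,uv,z):
    o,d=ray(c,uv); return o+d*(z-o[2])/d[2]
def tri(*obs):
    A=np.zeros((3,3));b=np.zeros(3);rs=[ray(c,u) for c,u in obs]
    for o,d in rs:
        P=np.eye(3)-np.outer(d,d);A+=P;b+=P@o
    X=np.linalg.solve(A,b); return X,max(np.linalg.norm((np.eye(3)-np.outer(d,d))@(X-o)) for o,d in rs)
def proj(c,X):
    K,R,t=c; p=K@(R@np.asarray(X)+t); return p[:2]/p[2]
E
python3 - <<'E'
from h import *
c=cam('top');s=cam('scene')
k=1.5625
for n,u,z in [('unit TL',(430,231),.14),('unit TR',(494,236),.14),('unit BL',(421,312),.045),('unit BR',(486,318),.045),('cover',(458,281),.12),
 ('parts',(360,362),.01),('P1',(323,317),.014),('P2',(390,314),.014),('P3',(395,406),.014),('P4',(326,410),.014),
 ('W1',(528,317),.02),('W2',(599,310),.02),('W3',(610,401),.02),('W4',(541,410),.02),('teal',(450,369),.03)]:
    print(n,np.round(onz(c,np.array(u)/k,z),3))
for n,a,b in [('W far-right/corner',(599,310),(592,285)),('W4',(541,410),(567,319)),('P4',(326,410),(398,455)),('P3',(395,406),(452,405)),('tabL',(442,280),(389,268)),('tabR',(471,285),(413,252)),('bottletop',(571,249),(455,182))]:
    X,e=tri((c,np.array(a)/k),(s,np.array(b)/k)); print(n,np.round(X,3),round(e,4))
E
```

```text
unit TL [ 0.701 -0.134  0.14 ]
unit TR [ 0.69  -0.257  0.14 ]
unit BL [ 0.551 -0.116  0.045]
unit BR [ 0.538 -0.249  0.045]
cover [ 0.606 -0.188  0.12 ]
parts [0.448 0.013 0.01 ]
P1 [0.543 0.092 0.014]
P2 [ 0.549 -0.05   0.014]
P3 [ 0.356 -0.061  0.014]
P4 [0.348 0.084 0.014]
W1 [ 0.541 -0.339  0.02 ]
W2 [ 0.555 -0.487  0.02 ]
W3 [ 0.367 -0.504  0.02 ]
W4 [ 0.349 -0.362  0.02 ]
teal [ 0.433 -0.175  0.03 ]
W far-right/corner [ 0.481 -0.547 -0.058] 0.0875
W4 [ 0.345 -0.365  0.014] 0.0033
P4 [0.348 0.083 0.017] 0.001
P3 [ 0.358 -0.059  0.006] 0.0026
tabL [ 0.609 -0.159  0.097] 0.0017
tabR [ 0.599 -0.214  0.112] 0.0002
bottletop [ 0.659 -0.398  0.165] 0.0007
```

Request:
{"fn": "move_arm", "kwargs": {"moves": [[0,0,50,0],[20,20,100,-0.08],[60,60,105,-0.16],[100,100,105,-0.24],[140,140,105,-0.32],[180,180,105,-0.4],[220,220,105,-0.48],[260,260,105,-0.48],[300,300,105,-0.48],[340,340,105,-0.48],[380,380,105,-0.48],[390,390,105,-0.48]], "gripper": 1, "newtons": 20}}

```text
clock: 1.65
position: [0.6225, -0.1871, 0.3494]
tool_rot: [-3.14, 0.001, -0.098]
force: [0.4, 0.7, -0.3]
grip_width: 0.0854
finger_force: 0.0
```

```bash
cat > snap.py <<'E'
import sys,json
from h import *
n=sys.argv[1]; s=monitor.observe(); T=pose(s); f=grab_frame('wrist'); cv2.imwrite(f'pics/{n}.png',f); np.save(f'pics/{n}.npy',T)
x=slice(*(int(v) for v in sys.argv[2].split(':'))) if len(sys.argv)>2 else slice(0,512)
cv2.imwrite(f'pics/{n}b.png',cv2.resize(f,(800,600),interpolation=cv2.INTER_CUBIC))
print(s['clock'],s['position'],s['tool_rot'],s['force'],s['grip_width'],s['finger_force'])
E
python3 snap.py w1
```

```text
1.65 [ 0.62245166 -0.18708302  0.34943617] [-3.13994629e+00  7.06768853e-04 -9.76510472e-02] [ 0.35205446  0.68825096 -0.28168073] 0.08544024322690097 0.0
```

Request:
{"fn": "move_arm", "kwargs": {"moves": [[0,-30,0,0],[0,-60,0,0],[0,-80,0,0],[0,-80,0,0]]}}

```text
clock: 2.2
position: [0.6197, -0.273, 0.3501]
tool_rot: [3.141, 0.001, -0.105]
force: [-0.6, 0.7, 0.7]
grip_width: 0.0856
finger_force: 0.0
```

```bash
python3 snap.py w2
```

```text
2.2 [ 0.61966879 -0.27301718  0.35006717] [ 3.14109886e+00  5.08671793e-04 -1.05150407e-01] [-0.63181822  0.74962432  0.73003091] 0.0855798182911149 0.0
```

View pics/w1b.png

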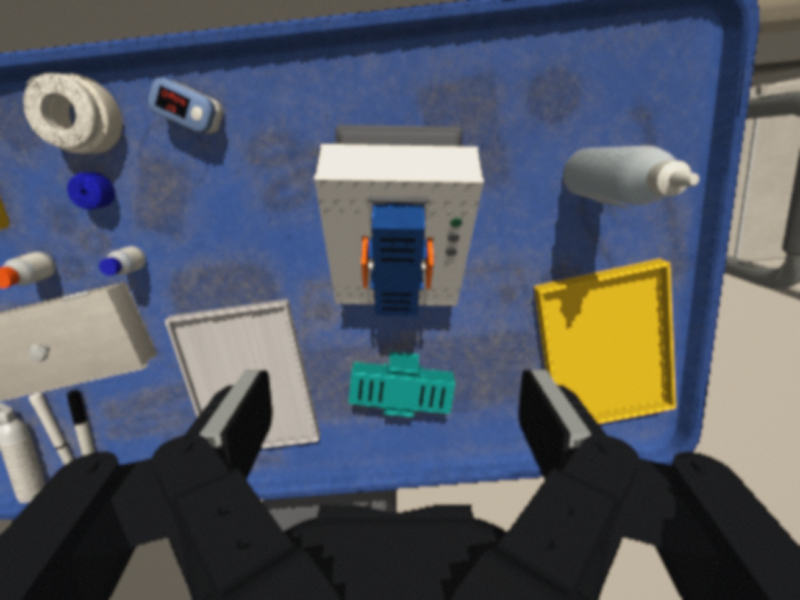

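View pics/w2b.png

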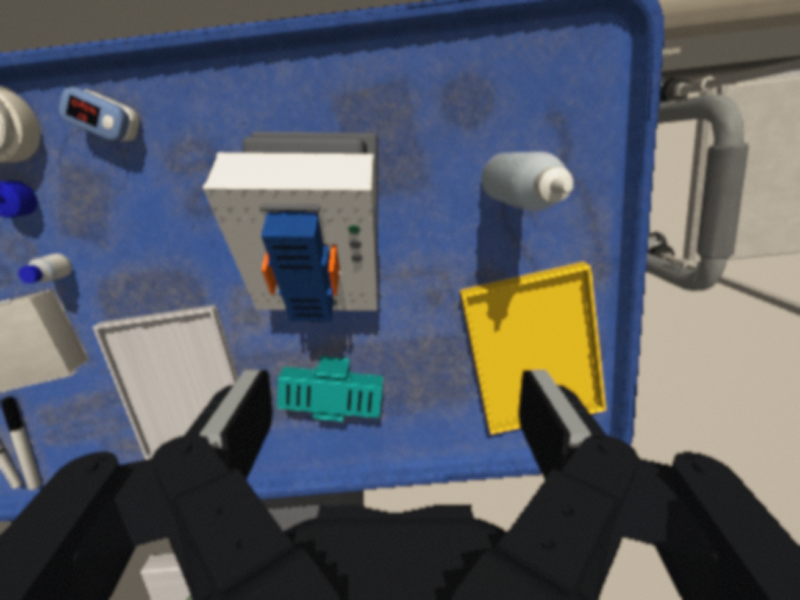

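```bash
python3 - <<'E'
from h import *
C={};tab={}
for n in('w1','w2'):
    f=cv2.imread(f'pics/{n}.png');C[n]=cam('wrist',np.load(f'pics/{n}.npy'))
    b,g,r=[f[...,i].astype(int) for i in range(3)]
    m=((r>140)&(r-g>60)&(r-b>80)&(g<150)).astype(np.uint8)
    k,l,st,ce=cv2.connectedComponentsWithStats(m)
    o=[(st[i],ce[i]) for i in range(1,k) if st[i][4]>25 and 130<ce[i][0]<300 and 130<ce[i][1]<200]
    o.sort(key=lambda q:q[1][0]); tab[n]=o
    for q in o: print(n,q[0],q[1])
k=1.5625
pr=[('topL',(317,181),(206,190)),('topR',(482,182),(376,182)),('lowL',(336,303),(253,309)),('lowR',(458,306),(377,310)),
('cov topL',(372,205),(263,212)),('cov topR',(425,205),(319,212)),('cov lowL',(374,313),(287,318)),('cov lowR',(417,314),(333,319)),
('teal topL',(351,366),(279,370)),('W1',(534,288),(461,293)),('W2',(668,262),(589,264)),('W3',(676,407),(606,410)),
('P1',(167,319),(96,324)),('P2',(287,302),(214,307))]
for n,a,b in pr:
    X,e=tri((C['w1'],np.array(a)/k),(C['w2'],np.array(b)/k)); print(n,np.round(X,4),round(e,4))
if len(tab['w1'])==2==len(tab['w2']):
    for i in(0,1):
        for j in (0,1):pass
        X,e=tri((C['w1'],tab['w1'][i][1]),(C['w2'],tab['w2'][i][1])); print('tab',i,np.round(X,4),round(e,4))
E
python3 - <<'E'
import cv2
import numpy as np
a=cv2.imread('pics/w1.png')[80:210,190:320];b=cv2.imread('pics/w2.png')[80:210,120:250]
cv2.imwrite('pics/crop12.png',cv2.resize(np.hstack([a,b]),(800,400),interpolation=cv2.INTER_CUBIC))
E
```

```text
w1 [231 152   5  18  64] [232.765625 160.640625]
w1 [273 154   5  17  61] [275.24590164 161.98360656]
w2 [167 162   5  12  38] [169.28947368 167.81578947]
w2 [210 158   6  17  65] [212.43076923 165.61538462]
topL [ 0.6858 -0.1327  0.1377] 0.0001
topR [ 0.674  -0.2634  0.1169] 0.0028
lowL [ 0.5608 -0.1202  0.0638] 0.0
lowR [ 0.541  -0.246   0.0507] 0.0005
cov topL [ 0.6639 -0.1727  0.1359] 0.0004
cov topR [ 0.6583 -0.2149  0.1251] 0.0002
cov lowL [ 0.5544 -0.1596  0.0849] 0.0004
cov lowR [ 0.5434 -0.2017  0.0701] 0.0002
teal topL [ 0.4689 -0.12    0.0255] 0.0005
W1 [ 0.533  -0.3432 -0.0048] 0.0007
W2 [ 0.5579 -0.4837  0.0168] 0.0007
W3 [ 0.3721 -0.5084  0.0219] 0.0006
P1 [0.5415 0.0919 0.0058] 0.0009
P2 [ 0.549  -0.0536  0.0078] 0.0004
tab 0 [ 0.6218 -0.1601  0.1182] 0.0017
tab 1 [ 0.6149 -0.217   0.1106] 0.0004
```

View pics/crop12.png

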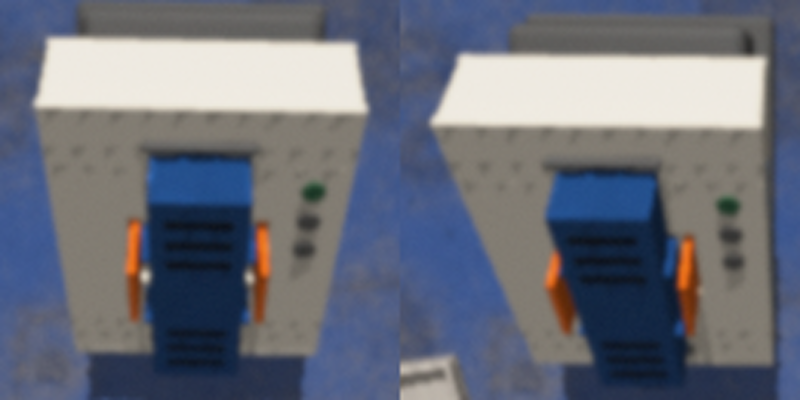

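```bash
cat > fit.py <<'E'
from h import *
from scipy.optimize import least_squares
C={n:cam('wrist',np.load(f'pics/{n}.npy')) for n in('w1','w2')}
a=np.radians(35);Rs=np.array([[np.cos(a),0,-np.sin(a)],[0,1,0],[np.sin(a),0,np.cos(a)]])
bay=np.array([-.022,0,.092]); F=lambda x,y,z:bay+Rs@np.array([x,y,z])/1000
M=[F(82,65,0),F(82,-65,0),F(-82,65,0),F(-82,-65,0),F(61,21,28),F(61,-21,28),F(-61,21,28),F(-61,-21,28)]
P={'w1':[(36,106),(366,110),(78,353),(312,353),(148,204),(250,204),(155,370),(240,372)],'w2':[(31,125),(366,128),(140,362),(372,365),(148,218),(253,222),(203,382),(284,385)]}
off={'w1':(190,80),'w2':(120,80)}
O=[(C[n],M[i],np.array(p)*130/400+off[n]) for n in P for i,p in enumerate(P[n])]
def W(q,m): c,s=np.cos(q[3]),np.sin(q[3]); return np.array([[c,-s,0],[s,c,0],[0,0,1]])@m+q[:3]
def go(O,q0=[.62,-.19,0,-.1],fz=False):
    g=(lambda q:[q[0],q[1],0,q[3]]) if fz else (lambda q:q)
    r=least_squares(lambda q:np.concatenate([proj(c,W(g(q),m))-p for c,m,p in O]),q0,loss='soft_l1'); return r
if __name__=='__main__':
    for fz in(0,1):
        for s in(O,O[:8],O[8:]):
            r=go(s,fz=fz); print(np.round(r.x,4),round(r.cost,1)); 
    r=go(O); print(np.round(np.array([proj(c,W(r.x,m))-p for c,m,p in O]),1).tolist()); print('bay',W(r.x,bay),'tabmid',W(r.x,F(0,0,13.5)))
    k=1.5625;t=cam('top');print([np.round(proj(t,W(r.x,m))*k,0).tolist() for m in M]);t=cam('scene');print([np.round(proj(t,W(r.x,m))*k,0).tolist() for m in M])
E
python3 fit.py
```

```text
[ 0.6341 -0.1908 -0.0043 -0.111 ] 8.4
[ 0.6345 -0.1906 -0.0043 -0.1062] 4.0
[ 0.6342 -0.1915 -0.0027 -0.1165] 3.5
[ 0.6349 -0.1913  0.     -0.111 ] 10.4
[ 0.6353 -0.1907 -0.0103 -0.1053] 4.9
[ 0.6347 -0.192  -0.     -0.1158] 3.8
[[0.3, 1.1], [0.1, 1.3], [-0.1, -0.7], [0.7, 0.4], [-0.2, -1.5], [1.2, -1.0], [-0.0, 0.9], [-0.9, 0.6], [1.5, 0.5], [-1.1, 0.3], [-0.6, 0.0], [0.5, -0.5], [-0.8, -0.9], [-0.5, -2.0], [0.1, 0.7], [0.4, -0.1]]
bay [ 0.6122658  -0.18834023  0.087699  ] tabmid [ 0.60457021 -0.18748212  0.09875756]
[[428.0, 239.0], [496.0, 246.0], [421.0, 311.0], [484.0, 318.0], [449.0, 257.0], [471.0, 260.0], [443.0, 312.0], [464.0, 314.0]]
[[348.0, 240.0], [402.0, 217.0], [393.0, 317.0], [446.0, 289.0], [378.0, 235.0], [396.0, 227.0], [412.0, 292.0], [430.0, 283.0]]
```

Request:
{"fn": "move_arm", "kwargs": {"moves": [[-8,40,0,-0.006],[-16,85,-40,-0.006],[-16,85,-90,-0.006],[-16,85,-140,-0.006],[-16,85,-160,-0.006],[-16,85,-160,-0.006]]}}

```text
clock: 3.0
position: [0.6039, -0.1848, 0.1892]
tool_rot: [-3.141, 0.002, -0.107]
force: [-0.4, 0.3, 0.9]
grip_width: 0.0855
finger_force: 0.0
```

```bash
python3 snap.py w3; python3 - <<'E'
import cv2
f=cv2.imread('pics/w3.png')
cv2.imwrite('pics/w3c.png',cv2.resize(f[60:384,60:450],(720,598),interpolation=cv2.INTER_CUBIC))
E
```

```text
3.0 [ 0.60391967 -0.18475945  0.18924085] [-3.14083883e+00  2.33512989e-03 -1.07050277e-01] [-0.35073793  0.26245273  0.87672804] 0.0855123160842229 0.0
```

View pics/w3c.png

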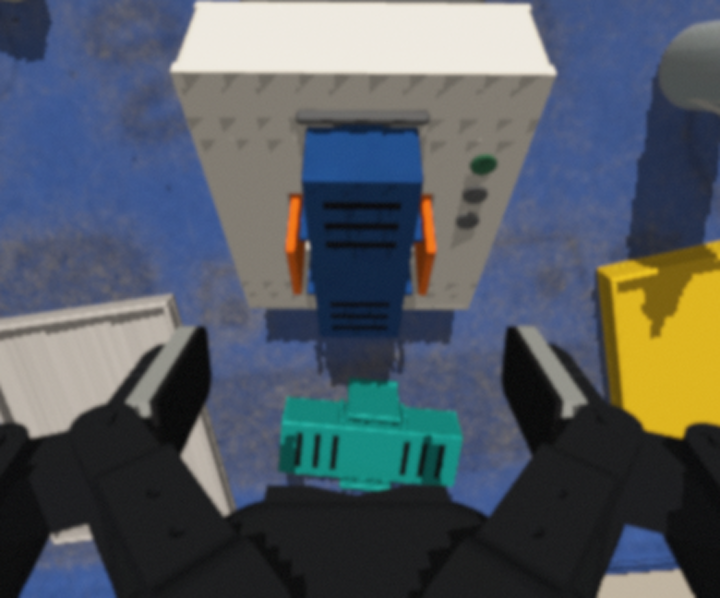

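```bash
python3 - <<'E'
from fit import *
c=cam('wrist',np.load('pics/w3.npy'))
P3=[(174,72),(554,74),(249,307),(471,307),(303,182),(421,182),(318,337),(403,337)]
O3=[(c,M[i],np.array(p)*390/720+[60,60]) for i,p in enumerate(P3)]
for s in (O3,O+O3):
    r=go(s);print(np.round(r.x,4),round(r.cost,1),'bay',np.round(W(r.x,bay),4),'tabmid',np.round(W(r.x,F(0,0,13.5)),4))
print(np.round([proj(c,W(r.x,m))-p for c,m,p in O3],1).tolist())
q=np.round([tri((c,O3[i][2]),*[(o[0],o[2]) for o in O if o[1] is M[i]])[0] for i in range(8)],4); print(q.tolist())
E
```

```text
[ 0.6348 -0.1906 -0.0019 -0.1089] 9.9 bay [ 0.613  -0.1882  0.0901] tabmid [ 0.6053 -0.1873  0.1012]
[ 0.6346 -0.1907 -0.0025 -0.109 ] 19.1 bay [ 0.6127 -0.1883  0.0895] tabmid [ 0.605  -0.1875  0.1006]
[[-0.1, 1.9], [0.3, 1.4], [1.4, 0.6], [-1.5, 1.0], [-0.3, -2.0], [2.4, -1.8], [1.7, -0.6], [-1.7, -0.5]]
[[0.6875, -0.1321, 0.1401], [0.6727, -0.2614, 0.1322], [0.5503, -0.1145, 0.0352], [0.5409, -0.2451, 0.0465], [0.6464, -0.1709, 0.1427], [0.6409, -0.212, 0.1392], [0.5514, -0.1604, 0.0799], [0.5483, -0.2032, 0.085]]
```

Request:
{"fn": "move_arm", "kwargs": {"moves": [[0,-3,-20,-0.002],[0,-3,-40,-0.002],[0,-3,-60,-0.002],[0,-3,-70,-0.002],[0,-3,-75,-0.002],[0,-3,-77,-0.002],[0,-3,-77,-0.002],[0,-3,-77,-0.002]]}}

```text
clock: 4.05
position: [0.6047, -0.189, 0.1137]
tool_rot: [3.142, -0.001, -0.11]
force: [-0.0, -0.7, 0.1]
grip_width: 0.0852
finger_force: 0.0
```

Request:
{"fn": "move_arm", "kwargs": {"moves": [[0,0,0,0],[0,0,0,0],[0,0,0,0],[0,0,0,0],[0,0,0,0],[0,0,0,0],[0,0,0,0],[0,0,0,0]], "gripper": 0.4, "newtons": 30}}

```text
clock: 5.05
position: [0.6049, -0.1882, 0.1143]
tool_rot: [-3.141, -0.001, -0.11]
force: [-4.4, 5.0, 15.2]
grip_width: 0.0487
finger_force: 28.9
```

Request:
{"fn": "move_arm", "kwargs": {"moves": [[-2,0,3,0],[-4,0.5,6,0],[-6,0.5,9,0],[-8,1,12,0]]}}

```text
clock: 5.55
position: [0.5961, -0.1881, 0.1253]
tool_rot: [3.141, 0.001, -0.11]
force: [0.3, 0.1, -0.8]
grip_width: 0.0484
finger_force: 31.8
```

Request:
{"fn": "move_arm", "kwargs": {"moves": [[-4,0.5,6,0],[-9,1,13,0],[-14,1.5,20,0],[-19,2,27,0],[-24,2.5,34,0],[-30,3,43,0],[-36,4,51,0],[-42,4.5,60,0],[-48,5,75,0],[-50,5,95,0],[-50,5,95,0]]}}

```text
clock: 6.92
position: [0.547, -0.1832, 0.2221]
tool_rot: [3.141, -0.003, -0.11]
force: [-0.2, 0.6, -0.6]
grip_width: 0.0487
finger_force: 31.8
```

```bash
python3 snap.py w4; python3 - <<'E'
import cv2,numpy as np
from h import *
f=cv2.imread('pics/w4.png')
g=grab_frame('scene'); cv2.imwrite('pics/s4.png',g)
cv2.imwrite('pics/c4.png',np.hstack([cv2.resize(f[60:384,90:414],(400,400)),cv2.resize(g[90:250,170:330],(400,400),interpolation=cv2.INTER_CUBIC)]))
E
```

```text
6.925 [ 0.54698285 -0.18319011  0.22208892] [ 3.14115389e+00 -2.70353354e-03 -1.10497638e-01] [-0.23823405  0.56199158 -0.56249899] 0.048690666060832 31.80155038833618
```

View pics/c4.png

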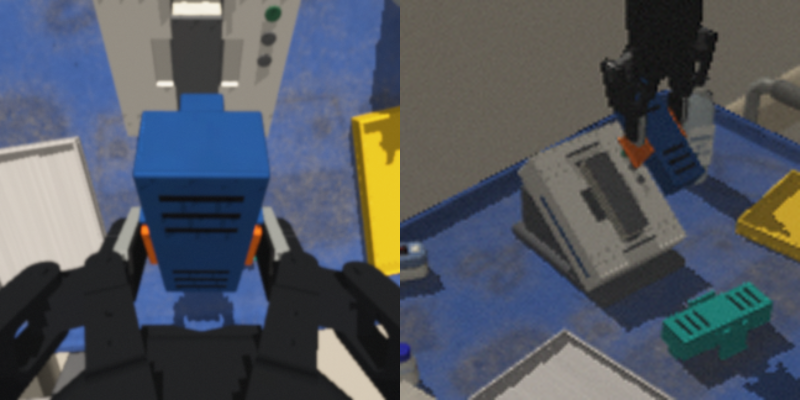

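```bash
cat > cov.py <<'E'
from h import *
from scipy.optimize import least_squares
c=cam('wrist',np.load('pics/w4.npy'))
m=np.array([(61,21,28),(61,-21,28),(-61,21,28),(-61,-21,28),(61,21,0),(61,-21,0)])/1000
p=np.array([(136,178),(268,178),(160,290),(241,290),(143,113),(263,113)])*.81+[90,60]
f=lambda q:np.concatenate([proj(c,Ro.from_euler('zy',[-.11,-q[3]]).as_matrix()@a+q[:3])-b for a,b in zip(m,p)])
r=least_squares(f,[.55,-.18,.21,.6]);print(np.round(r.x,4),np.degrees(r.x[3]),np.round(r.fun,1))
R=Ro.from_euler('zy',[-.11,-r.x[3]]).as_matrix();print('tcp in cover',R.T@(np.load('pics/w4.npy')[:3,3]-r.x[:3]))
E
python3 cov.py
```

```text
[ 0.553  -0.1823  0.1948  0.6185] 35.439941239084185 [ 1.5  2.2  4.  -2.5  3.2  2.2 -5.5 -1.2 -1.1  1.3 -3.9 -1.7]
tcp in cover [0.01095906 0.00036418 0.02569656]
```

Request:
{"fn": "move_arm", "kwargs": {"moves": [[-15,20,0,0],[-35,50,0,0.03],[-55,85,0,0.06],[-75,120,0,0.09],[-95,155,-10,0.12],[-112,182,-30,0.155],[-123,199,-55,0.155],[-123,199,-80,0.155],[-123,199,-100,0.155],[-123,199,-115,0.155],[-123,199,-115,0.155],[-123,199,-115,0.155]]}}

```text
clock: 8.52
position: [0.4236, 0.0161, 0.1055]
tool_rot: [-3.142, 0.0, 0.045]
force: [0.3, -0.6, -1.5]
grip_width: 0.0482
finger_force: 31.8
```

Request:
{"fn": "move_arm", "kwargs": {"moves": [[0,0,-10,0],[0,0,-20,0],[0,0,-26,0],[0,0,-29,0],[0,0,-31,0],[0,0,-33,0],[0,0,-35,0],[0,0,-37,0]]}}

```text
clock: 9.52
position: [0.4245, 0.0162, 0.0686]
tool_rot: [-3.141, -0.002, 0.045]
force: [3.9, -0.2, 14.9]
grip_width: 0.0485
finger_force: 36.0
```

Request:
{"fn": "move_arm", "kwargs": {"moves": [[3,0,0,0],[5,0,-1,0],[7,0,-3,0],[10,0.5,-5,0]], "newtons": 20}}

```text
clock: 10.02
position: [0.4337, 0.0165, 0.0633]
tool_rot: [3.142, -0.0, 0.045]
force: [-1.0, -1.7, 5.6]
grip_width: 0.0485
finger_force: 34.0
```

```bash
python3 snap.py w5; python3 - <<'E'
import cv2,numpy as np
from h import *
f=cv2.imread('pics/w5.png')
g=grab_frame('scene'); cv2.imwrite('pics/s5.png',g)
cv2.imwrite('pics/c5.png',np.hstack([cv2.resize(f[60:384,90:414],(400,400)),cv2.resize(g[190:320,170:300],(400,400),interpolation=cv2.INTER_CUBIC)]))
E
```

```text
10.025 [0.43373806 0.01649234 0.06327392] [ 3.14154164e+00 -2.97845641e-04  4.46316461e-02] [-1.01455295 -1.6835016   5.64851783] 0.04851369552617996 34.022929072380066
```

View pics/c5.png

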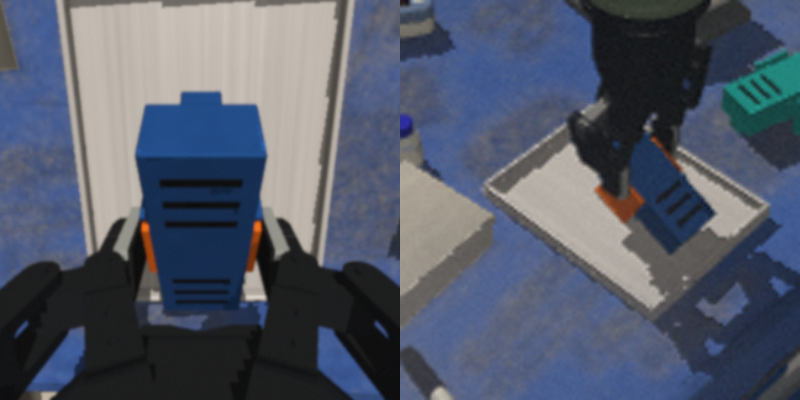

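Request:
{"fn": "move_arm", "kwargs": {"moves": [[2,0,-2,0],[5,0,-4,0],[7,0,-6.5,0],[9,0.5,-9,0],[11,0.5,-11.5,0],[13,0.5,-14,0]]}}

```text
clock: 10.88
position: [0.4471, 0.0171, 0.0494]
tool_rot: [-3.142, -0.001, 0.045]
force: [0.9, -1.1, 6.0]
grip_width: 0.0485
finger_force: 34.8
```

Request:
{"fn": "move_arm", "kwargs": {"moves": [[1.5,0,-2.5,0],[2.5,0,-5,0],[3.5,0,-7,0],[4,0,-8,0],[4,0,-8,0]]}}

```text
clock: 11.5
position: [0.4518, 0.0172, 0.0416]
tool_rot: [-3.141, -0.003, 0.045]
force: [4.7, -0.4, 7.9]
grip_width: 0.0486
finger_force: 35.7
```

Request:
{"fn": "move_arm", "kwargs": {"moves": [[1,0,-2,0],[1.5,0,-3,0],[1.5,0,-3,0]]}}

```text
clock: 11.88
position: [0.4533, 0.0172, 0.0386]
tool_rot: [-3.141, -0.003, 0.045]
force: [5.5, -1.0, 6.0]
grip_width: 0.0486
finger_force: 35.8
```

```bash
python3 snap.py w6; python3 - <<'E'
import cv2,numpy as np
from h import *
f=cv2.imread('pics/w6.png')
g=grab_frame('scene'); cv2.imwrite('pics/s6.png',g)
cv2.imwrite('pics/c6.png',np.hstack([cv2.resize(f[60:384,90:414],(400,400)),cv2.resize(g[190:320,170:300],(400,400),interpolation=cv2.INTER_CUBIC)]))
E
```

```text
11.875 [0.45334442 0.0172473  0.03856831] [-3.14114714e+00 -2.63926575e-03  4.47104185e-02] [ 5.47630204 -0.9845196   5.99654631] 0.048585518743843294 35.75030207633972
```

View pics/c6.png

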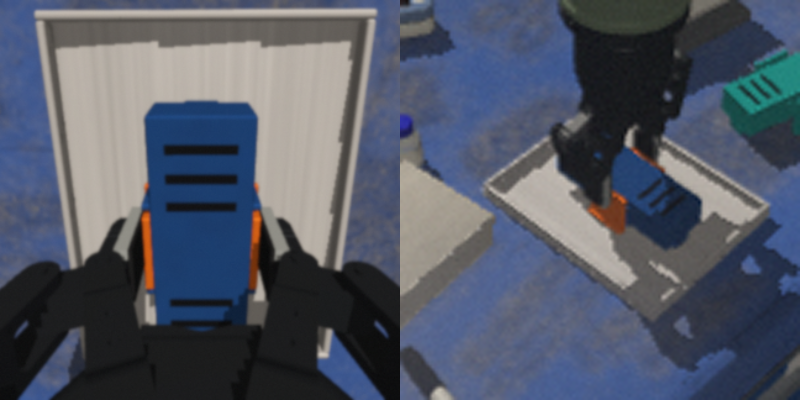

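Request:
{"fn": "move_arm", "kwargs": {"moves": [[0.5,0,-1,0],[1,0,-2,0],[1,0,-2,0]]}}

```text
clock: 12.35
position: [0.4543, 0.0173, 0.0366]
tool_rot: [-3.141, -0.003, 0.045]
force: [4.5, 0.2, 6.5]
grip_width: 0.0483
finger_force: 35.7
```

Request:
{"fn": "move_arm", "kwargs": {"moves": [[0.5,0,-1,0],[1,0,-2,0],[1,0,-2,0]]}}

```text
clock: 12.72
position: [0.4549, 0.0173, 0.0355]
tool_rot: [-3.142, -0.002, 0.045]
force: [-6.0, -0.3, 40.4]
grip_width: 0.0483
finger_force: 43.0
```

Request:
{"fn": "move_arm", "kwargs": {"moves": [[0,0,1,0],[0,0,1,0]]}}

```text
clock: 12.98
position: [0.4548, 0.0172, 0.0357]
tool_rot: [-3.141, -0.002, 0.045]
force: [-0.1, -0.3, 14.6]
grip_width: 0.0485
finger_force: 38.1
```

Request:
{"fn": "move_arm", "kwargs": {"moves": [[0,0,0,0],[0,0,0,0],[0,0,0,0],[0,0,0,0],[0,0,0,0],[0,0,0,0]], "gripper": 0.95}}

```text
clock: 13.72
position: [0.454, 0.0171, 0.0353]
tool_rot: [-3.142, -0.0, 0.045]
force: [-0.9, -0.2, 0.4]
grip_width: 0.0817
finger_force: 0.0
```

Request:
{"fn": "move_arm", "kwargs": {"moves": [[0,0,10,0],[0,0,30,0],[0,0,60,0],[0,0,100,0],[0,0,150,0],[0,0,200,0]], "gripper": 1}}

```text
clock: 14.48
position: [0.4536, 0.017, 0.2377]
tool_rot: [-3.141, -0.0, 0.045]
force: [1.1, -0.2, -0.2]
grip_width: 0.0854
finger_force: 0.0
```

Request:
{"fn": "move_arm", "kwargs": {"moves": [[20,-20,10,-0.04],[45,-50,20,-0.08],[70,-80,30,-0.12],[95,-115,40,-0.154],[120,-150,50,-0.154],[145,-185,60,-0.154],[170,-200,60,-0.154],[175,-203,60,-0.154],[175,-203,60,-0.154]]}}

```text
clock: 15.6
position: [0.6286, -0.1855, 0.2954]
tool_rot: [-3.141, 0.0, -0.109]
force: [0.5, 0.5, 0.2]
grip_width: 0.0856
finger_force: 0.0
```

```bash
python3 snap.py w7; python3 - <<'E'
import cv2,numpy as np
from h import *
g=grab_frame('scene'); cv2.imwrite('pics/s7.png',g)
f=cv2.imread('pics/w7.png')
cv2.imwrite('pics/c7.png',np.vstack([cv2.resize(f[0:384,50:450],(576,553))[:330],np.hstack([cv2.resize(g[190:310,170:300],(288,266),interpolation=cv2.INTER_CUBIC),cv2.resize(g[120:240,190:320],(288,266),interpolation=cv2.INTER_CUBIC)])]))
E
```

```text
15.6 [ 0.62862192 -0.18553123  0.29540462] [-3.14115118e+00  4.73253086e-04 -1.09054656e-01] [0.53723595 0.49279765 0.17830804] 0.08562679367564657 0.0
```

View pics/c7.png

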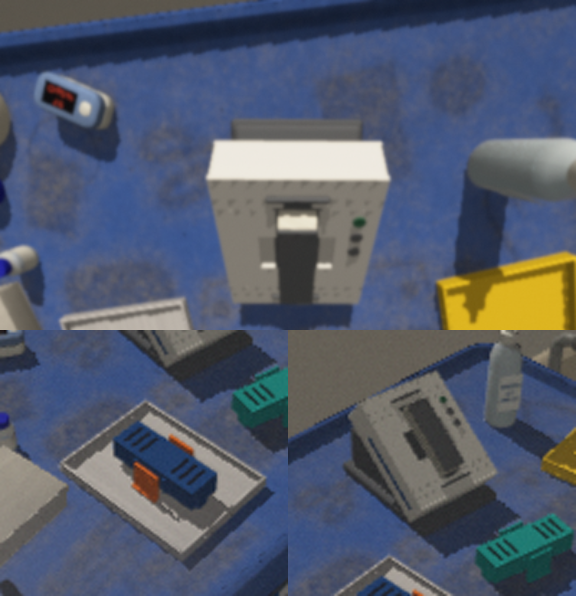

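```bash
python3 - <<'E'
from fit import *
q=[.6346,-.1907,-.002,-.109];c=cam('wrist',np.load('pics/w7.npy'))
for m in [F(50,15,20),F(50,-15,20),F(-50,15,20),F(-50,-15,20),F(50,15,0),F(50,-15,0),F(82,65,0),F(82,-65,0),F(-82,65,0),F(-82,-65,0)]: print(np.round((proj(c,W(q,m))-[50,0])*1.44,0))
E
```

```text
[278. 232.]
[318. 232.]
[281. 303.]
[312. 303.]
[278. 213.]
[317. 213.]
[207. 180.]
[390. 181.]
[234. 303.]
[358. 303.]
```

Request:
{"fn": "move_arm", "kwargs": {"moves": [[-10,-1,-30,0],[-19,-2.5,-70,0],[-19,-2.5,-110,0],[-19,-2.5,-140,0],[-19,-2.5,-155,0],[-19,-2.5,-165,0],[-19,-2.5,-165,0]]}}

```text
clock: 16.58
position: [0.6101, -0.1883, 0.1305]
tool_rot: [-3.142, -0.0, -0.109]
force: [0.7, 0.8, 0.7]
grip_width: 0.0857
finger_force: 0.0
```

Projections match the picture within 2 px. Go down and grip.

Request:
{"fn": "move_arm", "kwargs": {"moves": [[0,0,-5,0],[0,0,-8,0],[0,0,-8,0],[0,0,-8,0]]}}

```text
clock: 17.08
position: [0.6101, -0.1885, 0.1225]
tool_rot: [3.142, -0.0, -0.109]
force: [0.1, 1.2, 0.1]
grip_width: 0.0856
finger_force: 0.0
```

Request:
{"fn": "move_arm", "kwargs": {"moves": [[0,0,0,0],[0,0,0,0],[0,0,0,0],[0,0,0,0],[0,0,0,0],[0,0,0,0],[0,0,0,0],[0,0,0,0],[0,0,0,0]], "gripper": 0, "newtons": 40}}

```text
clock: 18.2
position: [0.6101, -0.1884, 0.1225]
tool_rot: [-3.141, -0.0, -0.109]
force: [-1.7, 1.2, 4.8]
grip_width: 0.0287
finger_force: 39.5
```

Request:
{"fn": "move_arm", "kwargs": {"moves": [[-2,0,3,0],[-5,0.5,7,0],[-8.5,1,12,0],[-12,1.5,17,0],[-16,2,23,0],[-20,2,29,0],[-24,2.5,34,0],[-28,3,41,0]]}}

```text
clock: 19.2
position: [0.5816, -0.1854, 0.1636]
tool_rot: [-3.142, 0.0, -0.109]
force: [-1.3, -0.9, -0.5]
grip_width: 0.0284
finger_force: 39.5
```

Request:
{"fn": "move_arm", "kwargs": {"moves": [[-5,0,12,0],[-10,0,30,0],[-15,0,60,0],[-15,0,70,0],[-15,0,70,0]]}}

```text
clock: 19.82
position: [0.5673, -0.1855, 0.234]
tool_rot: [3.141, -0.001, -0.109]
force: [0.0, -0.7, -0.8]
grip_width: 0.0286
finger_force: 39.6
```

```bash
python3 snap.py w8; python3 - <<'E'
from h import *
# refine waste tray: yellow mask extents, top camera
f=grab_frame('top'); b,g,r=[f[...,i].astype(int) for i in range(3)]
m=((r>120)&(g>80)&(b<90)&(r-b>90)&(abs(r-g)<110)).astype(np.uint8); m[:,:320]=0
k,l,st,ce=cv2.connectedComponentsWithStats(m); i=1+np.argmax(st[1:,4]); print(st[i],ce[i])
cs,_=cv2.findContours((l==i).astype(np.uint8),0,2); h=cv2.convexHull(max(cs,key=cv2.contourArea)); R=cv2.minAreaRect(h); print(R)
c=cam('top'); P=[onz(c,p,.02) for p in cv2.boxPoints(R)]; print(np.round(P,4), np.round(np.mean(P,0),4)); 
E
```

```text
19.825 [ 0.56731077 -0.18549686  0.23397091] [ 3.14141553e+00 -1.36411769e-03 -1.09249352e-01] [ 0.02819709 -0.67805383 -0.79432003] 0.02860471729488891 39.5696122047957
[ 338  199   52   63 2557] [363.36448964 229.79780993]
((363.41326904296875, 229.4364013671875), (58.46598815917969, 44.6287841796875), 81.25383758544922)
[[ 0.5373 -0.3361  0.02  ]
 [ 0.5588 -0.4796  0.02  ]
 [ 0.3724 -0.5025  0.02  ]
 [ 0.3508 -0.361   0.02  ]] [ 0.4548 -0.4198  0.02  ]
```

Request:
{"fn": "move_arm", "kwargs": {"moves": [[-25,-10,0,0],[-55,-35,0,0.03],[-80,-70,0,0.07],[-100,-105,0,0.11],[-120,-145,0,0.15],[-130,-185,0,0.2],[-136,-220,-15,0.24],[-136,-238,-40,0.24],[-136,-238,-70,0.24],[-136,-238,-100,0.24],[-136,-238,-114,0.24],[-136,-238,-114,0.24]]}}

```text
clock: 21.42
position: [0.4308, -0.423, 0.1184]
tool_rot: [-3.14, 0.001, 0.131]
force: [0.4, 0.1, 0.2]
grip_width: 0.0286
finger_force: 39.6
```

Request:
{"fn": "move_arm", "kwargs": {"moves": [[0,0,-10,0],[0,0,-20,0],[0,0,-28,0],[0,0,-33,0],[0,0,-33,0]]}}

```text
clock: 22.05
position: [0.4309, -0.4233, 0.086]
tool_rot: [-3.141, 0.0, 0.131]
force: [0.0, -0.1, -0.7]
grip_width: 0.0283
finger_force: 39.6
```

Request:
{"fn": "move_arm", "kwargs": {"moves": [[0,0,-2,0],[0,0,-4,0],[0,0,-6,0],[0,0,-6,0]], "newtons": 25}}

```text
clock: 22.55
position: [0.4312, -0.4234, 0.0803]
tool_rot: [3.141, -0.0, 0.131]
force: [0.1, -0.4, 0.2]
grip_width: 0.0279
finger_force: 39.7
```

Request:
{"fn": "move_arm", "kwargs": {"moves": [[0,0,-1.5,0],[0,0,-3,0],[0,0,-3,0]]}}

```text
clock: 22.92
position: [0.4331, -0.4234, 0.0787]
tool_rot: [3.14, -0.003, 0.132]
force: [5.3, 4.3, 16.6]
grip_width: 0.0285
finger_force: 41.6
```

Request:
{"fn": "move_arm", "kwargs": {"moves": [[3,0.5,0,0],[5,0.5,-1,0],[7.5,1,-2,0],[10,1.5,-3.5,0],[12,1.5,-5,0],[14.5,2,-7,0]]}}

```text
clock: 23.68
position: [0.4463, -0.4215, 0.071]
tool_rot: [3.141, -0.001, 0.131]
force: [1.7, 2.6, 10.8]
grip_width: 0.0284
finger_force: 43.4
```

Request:
{"fn": "move_arm", "kwargs": {"moves": [[2,0.5,-2,0],[4,0.5,-4,0],[6,1,-6,0],[8,1,-8,0],[10,1.5,-10,0],[10,1.5,-10,0]]}}

```text
clock: 24.42
position: [0.4571, -0.4199, 0.0611]
tool_rot: [3.14, -0.002, 0.132]
force: [5.0, 1.9, 11.2]
grip_width: 0.0283
finger_force: 45.9
```

Request:
{"fn": "move_arm", "kwargs": {"moves": [[1.5,0,-2,0],[2.5,0.5,-3.5,0],[3,0.5,-4.5,0],[3,0.5,-4.5,0]]}}

```text
clock: 24.92
position: [0.4605, -0.4193, 0.0569]
tool_rot: [3.14, -0.003, 0.132]
force: [6.3, 3.3, 11.4]
grip_width: 0.0288
finger_force: 46.8
```

```bash
python3 snap.py w9; python3 - <<'E'
from h import *
g=grab_frame('scene'); cv2.imwrite('pics/s9.png',g); print('scene saved')
E
```

```text
24.925 [ 0.46054702 -0.41926828  0.05685647] [ 3.14028043 -0.00315458  0.13170279] [ 6.34360641  3.34294293 11.38188201] 0.028828716842427233 46.83235287666321
scene saved
```

Request:
{"fn": "move_arm", "kwargs": {"moves": [[0.5,0,-1,0],[1,0,-2,0],[1,0,-2,0]]}}

```text
clock: 25.4
position: [0.4617, -0.4192, 0.0549]
tool_rot: [3.14, -0.004, 0.132]
force: [7.1, 4.6, 12.0]
grip_width: 0.0289
finger_force: 47.2
```

Request:
{"fn": "move_arm", "kwargs": {"moves": [[0.5,0,-1,0],[0.5,0,-1.5,0],[0.5,0,-1.5,0]]}}

```text
clock: 25.78
position: [0.4622, -0.4194, 0.0535]
tool_rot: [3.14, -0.004, 0.132]
force: [7.1, 3.3, 12.7]
grip_width: 0.0289
finger_force: 47.5
```

Request:
{"fn": "move_arm", "kwargs": {"moves": [[0,0,-1,0],[0,0,-2,0],[0,0,-2,0]]}}

```text
clock: 26.15
position: [0.462, -0.4196, 0.0514]
tool_rot: [3.14, -0.003, 0.132]
force: [5.5, 1.6, 11.0]
grip_width: 0.0286
finger_force: 47.8
```

Request:
{"fn": "move_arm", "kwargs": {"moves": [[0,0,-1,0],[0,0,-2,0],[0,0,-2,0]]}}

```text
clock: 26.52
position: [0.462, -0.4196, 0.0494]
tool_rot: [3.14, -0.003, 0.132]
force: [6.7, 1.6, 10.8]
grip_width: 0.0285
finger_force: 48.0
```

```bash
python3 snap.py w10; python3 - <<'E'
from h import *
T=np.load('pics/w10.npy');c=cam('wrist',T);f=cv2.imread('pics/w10.png')
K,R,t=c
yaw=.132;low=np.array([.404,-.4265,.004])
for th in (0,4,8,12,16):
    M=Ro.from_euler('zy',[yaw,-np.radians(th)]).as_matrix()
    P=lambda x,y,z:proj(c,low+M@np.array([x,y,z])/1000)
    print(th,[np.round(P(*q)).tolist() for q in [(100,15,40),(100,-15,40),(100,15,0),(100,-15,0),(0,0,40)]])
cx=252
for r in range(90,250,3): print(r,f[r-1:r+2,cx-6:cx+6].reshape(-1,3).mean(0).astype(int).tolist(),end=' ')
E
```

```text
26.525 [ 0.46196415 -0.41961499  0.0493862 ] [ 3.13981944 -0.00320828  0.13150886] [ 6.66814892  1.64004899 10.82324466] 0.028452199463919612 48.04582715034485
0 [[222.0, 174.0], [281.0, 174.0], [228.0, 158.0], [275.0, 158.0], [251.0, 331.0]]
4 [[220.0, 184.0], [281.0, 184.0], [227.0, 161.0], [275.0, 161.0], [251.0, 334.0]]
8 [[217.0, 195.0], [282.0, 195.0], [226.0, 164.0], [276.0, 164.0], [250.0, 338.0]]
12 [[215.0, 208.0], [282.0, 208.0], [225.0, 169.0], [277.0, 169.0], [250.0, 340.0]]
16 [[212.0, 222.0], [281.0, 223.0], [223.0, 175.0], [278.0, 175.0], [249.0, 343.0]]
90 [16, 93, 118] 93 [19, 97, 122] 96 [19, 98, 124] 99 [18, 98, 124] 102 [19, 98, 124] 105 [19, 98, 123] 108 [18, 97, 123] 111 [18, 97, 122] 114 [19, 102, 129] 117 [29, 162, 199] 120 [32, 179, 218] 123 [33, 180, 219] 126 [33, 179, 219] 129 [32, 179, 218] 132 [32, 178, 218] 135 [32, 178, 218] 138 [32, 178, 218] 141 [32, 178, 218] 144 [32, 178, 218] 147 [32, 178, 218] 150 [32, 178, 217] 153 [31, 177, 217] 156 [32, 177, 217] 159 [31, 177, 217] 162 [37, 167, 205] 165 [106, 138, 151] 168 [159, 179, 187] 171 [162, 181, 190] 174 [161, 180, 189] 177 [159, 178, 186] 180 [130, 144, 150] 183 [92, 93, 94] 186 [84, 85, 86] 189 [84, 85, 85] 192 [84, 84, 85] 195 [84, 85, 85] 198 [84, 84, 86] 201 [84, 84, 85] 204 [84, 84, 85] 207 [84, 84, 85] 210 [84, 85, 86] 213 [84, 84, 85] 216 [84, 84, 85] 219 [84, 85, 85] 222 [84, 85, 85] 225 [84, 85, 85] 228 [84, 85, 85] 231 [84, 84, 85] 234 [84, 84, 85] 237 [84, 84, 85] 240 [84, 84, 85] 243 [84, 85, 85] 246 [84, 84, 85] 249 [84, 84, 85]
```

Request:
{"fn": "move_arm", "kwargs": {"moves": [[0,0,-1,0],[0,0,-1.5,0],[0,0,-1.5,0]]}}

```text
clock: 26.95
position: [0.4623, -0.4195, 0.0486]
tool_rot: [3.14, -0.004, 0.132]
force: [5.5, 6.0, 22.5]
grip_width: 0.0287
finger_force: 49.6
```

Force jump: flat. Release with a slight relief and rise.

Request:
{"fn": "move_arm", "kwargs": {"moves": [[0,0,0.5,0],[0,0,0.5,0]]}}

```text
clock: 27.2
position: [0.4622, -0.4196, 0.0487]
tool_rot: [3.14, -0.004, 0.132]
force: [7.0, 3.4, 13.2]
grip_width: 0.0286
finger_force: 48.7
```

Request:
{"fn": "move_arm", "kwargs": {"moves": [[0,0,0,0],[0,0,0,0],[0,0,0,0],[0,0,0,0],[0,0,0,0],[0,0,0,0]], "gripper": 0.8}}

```text
clock: 27.95
position: [0.46, -0.4195, 0.0473]
tool_rot: [-3.142, 0.0, 0.131]
force: [-0.5, 0.5, -0.1]
grip_width: 0.0681
finger_force: 0.0
```

Request:
{"fn": "move_arm", "kwargs": {"moves": [[0,0,10,0],[0,0,30,0],[0,0,60,0],[0,0,100,0],[0,0,150,0],[0,0,200,0],[0,0,250,0],[0,0,250,0]]}}

```text
clock: 28.95
position: [0.461, -0.4202, 0.3028]
tool_rot: [3.136, -0.005, 0.131]
force: [1.0, 0.7, -1.0]
grip_width: 0.0683
finger_force: 0.0
```

```bash
python3 snap.py w11; python3 - <<'E'
from h import *
T=np.load('pics/w11.npy');c=cam('wrist',T);f=cv2.imread('pics/w11.png').astype(int)
M=Ro.from_euler('z',.132).as_matrix();low=np.array([.404,-.4265,.004])
print([np.round(proj(c,low+M@np.array(q)/1000)).tolist() for q in [(100,15,40),(100,-15,40),(0,15,40),(0,-15,40),(100,15,0),(100,-15,0)]])
b,g,r=f[...,0],f[...,1],f[...,2]
for n,m in (('gray',(abs(r-b)<35)),('yellow',(r-b>70)&(abs(r-g)<60))):
    k,l,st,ce=cv2.connectedComponentsWithStats(m.astype(np.uint8)); print(n,[st[i].tolist() for i in range(1,k) if 300<st[i][4]<60000])
# compact map around filter
s=f[100:330:10,150:360:6]
for row in s: print(''.join('Y' if p[2]-p[0]>70 else 'B' if p[0]-p[2]>30 else 'w' if p.mean()>140 else 'g' if p.mean()>60 else '.' for p in row))
# bystanders moved? scene before/after
a=cv2.imread('pics/scene0.png').astype(int);g2=grab_frame('scene').astype(int);d=(abs(a-g2).max(2)>50).astype(np.uint8)
k,l,st,ce=cv2.connectedComponentsWithStats(cv2.morphologyEx(d,2,np.ones((3,3))));print([st[i].tolist() for i in range(1,k) if st[i][4]>30])
E
```

```text
28.95 [ 0.46097282 -0.42020763  0.30279925] [ 3.13617997 -0.00527925  0.13059353] [ 1.01167052  0.65478126 -1.04012681] 0.0683110501660107 0.0
[[240.0, 126.0], [262.0, 126.0], [241.0, 194.0], [261.0, 194.0], [241.0, 124.0], [261.0, 124.0]]
gray [[0, 0, 321, 209, 25176], [179, 72, 24, 33, 367], [241, 128, 21, 69, 1366]]
yellow [[204, 92, 101, 124, 10152]]
BBBBBggBBYYYYYYYYYYYYYYYYYggBBBBBww
BBBBBBBBBgYYYYYYYYYYYYYYYYggBBBBBww
BBBBBBBBBgYYYYYYYYYYYYYYYYBBBBBBB..
BgBgggBBBgYYYYYYgggYYYYYYYBBBBBBwww
gggggggBBgYYYYYggggYYYYYYYBBBBBBwww
gggBggggggYYYYYggggYYYYYYYBBBBBwwww
ggggggggggYYYYYggggYYYYYYYBBBBBwwww
BggggBgggBYYYYYggggYYYYYYYBBBBBwwww
BgggggggBBYYYYYYgggYYYYYYYBBBBwwwww
BBBBBBBBBBYYYYYYgggYYYYYYgBBBBwwwww
BBBBBBBBBBYYYYYYYYYYYYYYYgBBBgwwwww
BBBBBBBBBBYYYYYYYYYYYYYYYBBBBwwwwww
BBBBBBBBBBBBBBBBBBBBBBBBBBBBBwwwwww
BBBBBBBBBBBBBBBBBBBBBBBBBBBBgwwwwww
BBBBgg.BBBBBBBBBBBBBBBBBBBBB.gggwww
...gg..BBBBBBBBBBBBBBBBBBBBw..gg..w
..gg...gwwwwwwwwwwwggBBBBwww...gg..
.gw....wwwwwwwwwwwwwwwwwwwww....wg.
......gwwwwwwwwwwwwwwwwwwwwww......
......wwwwwwwwwwwwwwwwwwwwwww......
.....wwwwwwwwwwwwwwwwwwwwwwwww.....
.....gwwwwwwwwwwwwwwwwwwwwwwwg.....
......wwwwwwwwwwwwwwwwwwwwwww......
[[351, 24, 39, 11, 235], [345, 35, 39, 66, 1334], [455, 39, 13, 6, 59], [458, 66, 5, 8, 31], [470, 74, 9, 6, 35], [449, 82, 13, 12, 125], [449, 96, 9, 5, 34], [461, 100, 12, 14, 102], [456, 109, 14, 12, 84], [449, 117, 8, 7, 42], [458, 123, 5, 8, 34], [442, 144, 12, 8, 63], [244, 146, 29, 40, 298], [327, 166, 38, 31, 637], [433, 182, 5, 11, 36], [417, 203, 13, 15, 126], [431, 206, 35, 13, 149], [384, 215, 31, 88, 785], [221, 232, 51, 48, 1345], [485, 349, 27, 16, 308]]
```

```bash
python3 -c "
from workcell import bot;print(bot.job_done())"
```

```text
the job is handed in; nothing more can be done
None
```

I released the cover and set it down right way up in the metal tray, then laid the filter flat in the yellow waste tray. I let go of both, left the bottles, vials and blue roll where they were, and handed the job in at about 29 s; no verdict came back.

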